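# Raise the bread shelf to the second rung and seat its pawl

## Robot

A 6-joint arm with a two-finger parallel gripper is mounted at the origin on the work surface. World frame = base frame: x ahead of the robot, y to its left, z up, the work surface at z = 0. Lengths are in m, angles in degrees, forces in N, time in s.
With the tool pointing down it reaches from about 0.35 to 0.875 m from the base axis. Payload 4.2 kg.
Tool frame: the origin (TCP) lies between the finger pads; the fingertips stand 11 mm ahead of it and the grasp point (between the pads) lies 8 mm behind it; z points along the fingers, y is the direction in which the jaws open and shut (so a half turn about z gives the same grasp; the last joint's range is limited). The gripper opens to 87 mm and grips with 3 to 60 N. Pads are 19 mm wide; open, the fingers measure 117 mm over their backs; the gripper's body (75 mm by 190 mm) begins 51 mm behind the grasp point.
Start: joints at [-53.709, 22.042, 0.453, 0, -68.411, -14.817], TCP at [0.229, -0.582, 0.234] pointing down, gripper open.
Joint ranges: [-179.83, 179.83], [-69.29, 118.12], [-61.27, 80.66], [-181.25, 117.63], [-171.15, -9.14], [-177.46, 177.46]. Speed limits (degrees/s): [159.86, 159.86, 180, 180, 180, 180].

## Interface

Orientations are given as a 3x3 rotation matrix whose columns are the frame's x, y, z axes.
In Python, from station import sense, capture, get_calibration, finish_job, search_frame, cut_out gives the robot as it stands.
- The arm moves only by the tool arm_command, never from a script. Its argument "rows" is a list of rows, each an object with "fingers": the opening in per cent of the stroke, from 0 (shut) to 100 (fully open); "travel": the shift along the tool's x, y, z in cm, a list of three; "roll": the turn about the tool's z in degrees. A call has 1 to 10 rows; each row is the pose to reach, as a shift and turn from the pose commanded when the call began, along the tool's axes at that moment; what a row does not reach only later rows make up. A row lasts 1/10 s, in which the tool goes at most 50 mm and 8.59 degrees, less where a joint would pass 70% of its speed; a pose out of reach is approached as far as the arm can. A call with a gripper value outside its range is refused whole. The fingers move at their own pace and stop on an object; the grip force is fixed at half the most. Time passes only in rows, so rows that repeat a pose let the fingers close. It gives the time, the measured TCP pose, the force and the opening at its end, in the units of the state.
- sense(): the state, without advancing time (a new reading comes with each control period).
- capture(name): name is "scene" or "top" or "wrist"; returns (picture, depth): 384x512x3 uint8, red, green, blue; 384x512 float32, m along the optical axis (not along the pixel's ray), 0 where there is no reading.
- get_calibration(name): a dict with "fov_y" (degrees; the focal length in pixels is half the picture's height over the tangent of half this angle, whatever the lens; pixels are square), "cx", "cy" (the principal point, pixels), "origin" and "attitude" of the camera in the world; the wrist camera has in their place "mount" (4x4, takes a point from camera to tool coordinates, whose origin is the TCP and whose axes are the flange's). Camera axes: x right, y down, z forward; pixel columns grow to the right and rows downward; lengths in m; the calibration is good to about 2 mm. A picture is of the moment at which its call begins: read the wrist's pose just before it. get_calibration takes no time and is no camera call.
- finish_job(): hands the job in, once; it reports no verdict.
Trained networks look in the newest picture that a camera, given by its name, has taken for a name from the list of things; names that differ only in an ending like _2 or _b are one class to them, and where a whole thing is asked for, a point or a joint stands for the part that bears it (a point fixed in the world has none). Each returns a list of dicts, best first, with "p" (0 to 1); they miss things now and then, are a little off and sometimes report something else, mostly with a low value. They report only what shows in the picture. A call takes as long as a camera call. They do not tell look-alikes from the thing itself.
- search_frame(camera, label): "position" ([x, y, z] in m, in world coordinates, good to about 4 mm: the middle of the surface that is visible of it).
- cut_out(camera, label): "mask" (384x512 bool, what is visible of it).
The state is a dict: "time_s": time; "joints": joint angles; "joint_velocities": joint speeds; "effort": joint torques, N m; "tcp_pos": TCP position; "ee_rot": TCP orientation; "wrist_force": force on the tool from outside, world axes, zero at the start; "moment": the same for the moment, N m; "gripper_width": opening from 0.0 (shut) to 1.0 (fully open).
Only numpy, scipy, OpenCV 4.12 (cv2) and the standard library are available. Lean on these libraries where they do the work, as an engineer would, in place of code of your own. Each camera call takes 0.05 s, during which the arm holds its last target. There are 200 camera calls.

## Task

Raise the loaded shelf of the cooling stand by its handle until its gravity pawl has swung clear past the second rung from the bottom, then lower it gently, without letting it drop, until the pawl seats on that second rung. Then press the handle down with about 15 N for half a second to prove that the lock holds, and let go, with the loaf still on the shelf and the things around it left alone.

Things in the scene. Friction and masses are not known exactly. Their poses are not given: they have to be found in the camera images.
- stand: Fixed bench-top cooling stand of bare metal. Origin: centre of the underside of its base plate (150 x 320 x 12 mm along its x and y), on the work surface; z up. Its ladder (two stiles and three rungs) stands at y = +130 mm; the loaded shelf slides up and down on it and sticks out towards -y, its handle at the -y end.
- stile_top (a point): Top middle of the ladder: two 14 mm square stiles at x = -45 and +45 mm in the stand's frame, 342 mm tall, with a cross bar at the top. The handle lies 248 mm to -y of it.
- rung_nominal (a point): Nominal middle of the second rung, 195 mm above the work surface. Three round rungs, 14 mm in diameter, run along the stand's x, nominally 130, 195 and 260 mm up; they are clamped by hand and each is really up to 8 mm higher or lower, so the height of the seat must be found by feel.
- shelf (a joint): Height of the shelf over its bottom stop, m: 0 at the start, grows upwards to 0.235. For nominal rungs 1, 2, 3 (each up to 8 mm off): the pawl meets the rung from below at 0.029, 0.094, 0.159; has swung clear above it at 0.074, 0.139, 0.204; then lowered is seated on it at 0.051, 0.116, 0.181. It cannot go back below a rung it has cleared.
- rim (a point): Top of the tray's rim at the handle end. The shelf, a rimmed tray 130 x 140 mm, runs straight up and down with little friction (about 1 N) and falls if let go between seats. With pawl and loaf it weighs about 8 N.
- handle (a point): Centre of the shelf's handle: a level steel bar 16 mm wide (along the stand's x), 20 mm high, 80 mm long (along the stand's y; free end 41 mm to -y of this point, tray rim 43 mm to +y). 68 mm above the work surface at the start; rises with the shelf. Free from above and both sides.
- pawl: Gravity pawl of dark steel on the shelf. Origin: its pivot, at y = +105 mm in the stand's frame, 90 mm above the work surface when the shelf is down. Its finger is level against a stop at rest. Seated, the pivot is 11 mm above the rung's axis and the seat is stiff: the pawl carries the shelf's weight plus the press, and must never be loaded with more than 38 N.
- finger_tip (a point): Tip of the pawl's finger (20 mm wide, 35 mm long from the pivot, 8 mm thick, towards the stand's +y). A rung met on the way up tips the finger down, up to about 60 degrees, against 1 to 2 N, until the pivot is 34 mm above the rung's axis; then its heavy tail brings it level again. On the way down it lands on the rung and holds.
- loaf_center (a point): Centre of the small loaf that lies loose on the shelf, 60 x 80 x 42 mm, about 0.2 kg.
- deck (a point): Middle of the top face of the shelf's deck, where the loaf lies; moves with the shelf.
- pail: White plastic pail, 110 mm in diameter and 110 mm high, with two small black side handles; leave it alone. Origin: centre of its underside.
- jar: Amber glass jar with a steel lid, 72 mm in diameter, 110 mm high; leave it alone. Origin: centre of its underside.
- bowl: Steel bowl, 130 mm in diameter, 50 mm high; leave it alone. Origin: centre of its underside.
Mind the look-alikes: they are no part of the job. Leave any purple look-alike of the part that bears loaf_center alone.

How it is judged (in metres and radians):
On the way, in this order (a step that is already met when the one before it is completed fails the run):
1. the shelf has been raised to where the pawl clears the second rung (shelf joint above 0.130) (value of joint shelf above 0.13 m), for 0.05 s.
2. the shelf is down on the second rung (shelf joint 0.102 to 0.128) and pressed so that the pawl carries more than 14 N, for 0.3 s (value of joint shelf between 0.102 and 0.128 m and contact force between pawl and anything else above 14 N), for 0.3 s.
At the end, for the whole second after the job is handed in: The shelf hangs at rest by its pawl on the second rung (shelf joint between 0.102 and 0.128, the pawl carrying more than 3 N), released, with the loaf's centre within 50 mm of the middle of the deck (value of joint shelf between 0.102 and 0.128 m and velocity of joint shelf between -0.01 and 0.01 m/s and contact force between pawl and anything else above 3 N and distance between loaf_center and deck below 0.05 m); the robot touches nothing.
It fails at once if the shelf was dropped (falls faster than 0.2 m/s) (velocity of joint shelf below -0.2 m/s).
It fails at once if the pawl was overloaded (more than 38 N) (contact force between pawl and anything else above 38 N).
It fails at once if the loaf slid or fell off the middle of the shelf (more than 60 mm) (distance between loaf_center and deck above 0.06 m).
It fails at once if a bystander was moved more than 30 mm (distance of any of pail, jar, bowl from where it was at the start of the episode above 0.03 m).
It also fails if it takes over 51 s, if anything falls off the work surface, if the arm or the gripper's body presses on something with over 40 N, if the wrist force passes 120 N, or if a joint passes its speed limit or range.

## Working session

There is one attempt and no reset: what is moved stays moved. The work goes in short steps, Python scripts to look and compute and a tool call to move; the robot and the scene stay as the last step left them, time stands still between calls to the robot, and variables do not carry over. Pictures are saved under pics/ and viewed, about 8 in all and at most 12, crops included, and the job is handed in when it is done.

Besides the shell and the picture viewer there is one more tool, called as name(argument=value, ...), one argument or row to a line, values as JSON. arm_command: Moves the arm, as the interface text tells. Its arguments: {"type":"object","properties":{"rows":{"type":"array","items":{"type":"object","properties":{"fingers":{"type":"number"},"travel":{"type":"array","items":{"type":"number"}},"roll":{"type":"number"}}}}},"required":["rows"]}

```bash
mkdir -p pics
cat > h.py <<'E'
import numpy as np, cv2
from station import *
def save(n,im): cv2.imwrite('pics/'+n,cv2.cvtColor(im,cv2.COLOR_RGB2BGR))
E
python3 - <<'E'
from h import *
s=sense(); print(s['time_s'],s['tcp_pos'],np.round(s['ee_rot'],3),s['wrist_force'],s['gripper_width'])
ims=[]
for c in ('scene','top'):
    im,d=capture(c); ims.append(im); np.save(c+'.npy',d)
    k=get_calibration(c); print(c,k)
    for l in ('stand','stile_top','handle','rim','pawl','loaf_center','pail','jar','bowl','rung_nominal'):
        r=search_frame(c,l); print(l,[(np.round(x['position'],3).tolist(),round(x['p'],2)) for x in r[:3]])
save('a.png',cv2.resize(np.vstack(ims),(400*2//1,600*2))[:600]) if 0 else (save('scene.png',cv2.resize(ims[0],(800,600))),save('top.png',cv2.resize(ims[1],(800,600))))
E
```

```text
0.0 [ 0.22861597 -0.58105771  0.23244822] [[-0.931 -0.366 -0.001]
 [-0.366  0.931  0.002]
 [ 0.     0.002 -1.   ]] [-0.71905331  1.08907961  0.94797005] 0.9982040085202077
scene {'fov_y': 42.99151289092976, 'cx': 258.39994113404293, 'cy': 184.62916519093417, 'origin': array([ 1.32404319, -0.1417392 ,  1.33841591]), 'attitude': array([[ 0.17578993,  0.81499537, -0.5521598 ],
       [ 0.98442354, -0.14716508,  0.09619116],
       [-0.00286329, -0.56046854, -0.82817077]])}
stand [([0.479, 0.215, 0.061], 0.72)]
stile_top [([0.484, 0.212, 0.062], 0.87)]
handle [([0.48, 0.193, 0.069], 0.61), ([0.445, 0.272, 0.092], 0.38)]
rim [([0.479, 0.189, 0.066], 0.76)]
pawl []
loaf_center [([0.481, 0.169, 0.099], 0.71), ([0.401, -0.09, 0.039], 0.56)]
pail [([0.662, 0.094, 0.064], 0.81)]
jar [([0.644, 0.258, 0.085], 0.73)]
bowl [([0.577, -0.106, 0.026], 0.76), ([0.445, 0.269, 0.094], 0.59), ([0.477, 0.189, 0.068], 0.49)]
rung_nominal [([0.48, 0.212, 0.067], 0.92)]
top {'fov_y': 54.94488386345097, 'cx': 255.42328322171926, 'cy': 194.63578400329567, 'origin': array([0.40396502, 0.00737647, 1.19133094]), 'attitude': array([[ 0.00470969, -0.98433598,  0.17623988],
       [-0.99992674, -0.00660083, -0.01014575],
       [ 0.01115015, -0.17617919, -0.98429496]])}
stand [([0.47, 0.193, 0.069], 0.73), ([0.473, 0.182, 0.064], 0.63)]
stile_top [([0.47, 0.191, 0.066], 0.7)]
handle [([0.47, 0.187, 0.065], 0.97)]
rim [([0.471, 0.188, 0.069], 0.58), ([0.615, 0.257, 0.112], 0.36)]
pawl [([0.44, 0.266, 0.098], 0.65)]
loaf_center [([0.394, -0.09, 0.042], 0.7), ([0.472, 0.171, 0.104], 0.67)]
pail [([0.688, 0.09, 0.04], 0.61), ([0.445, 0.268, 0.097], 0.29)]
jar [([0.614, 0.255, 0.11], 0.89)]
bowl [([0.599, -0.107, 0.019], 0.57)]
rung_nominal [([0.472, 0.196, 0.059], 0.6)]
```

View pics/scene.png

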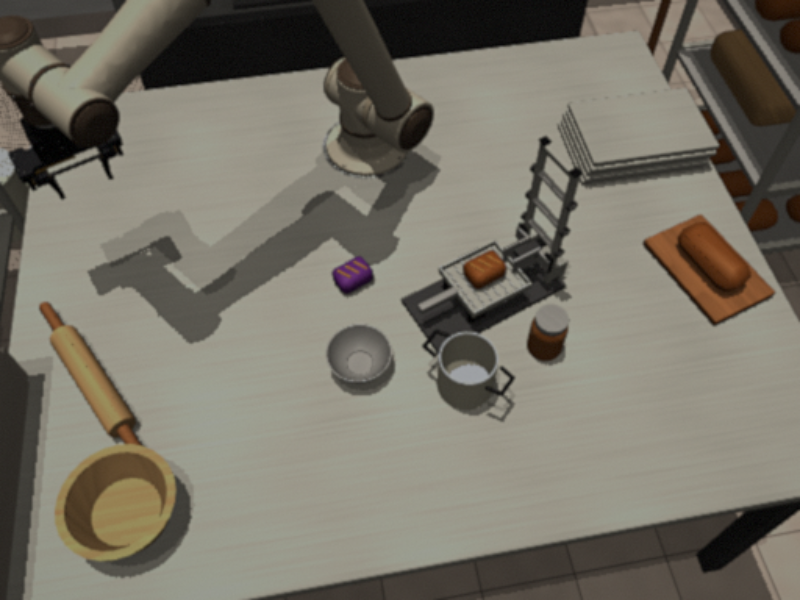

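View pics/top.png

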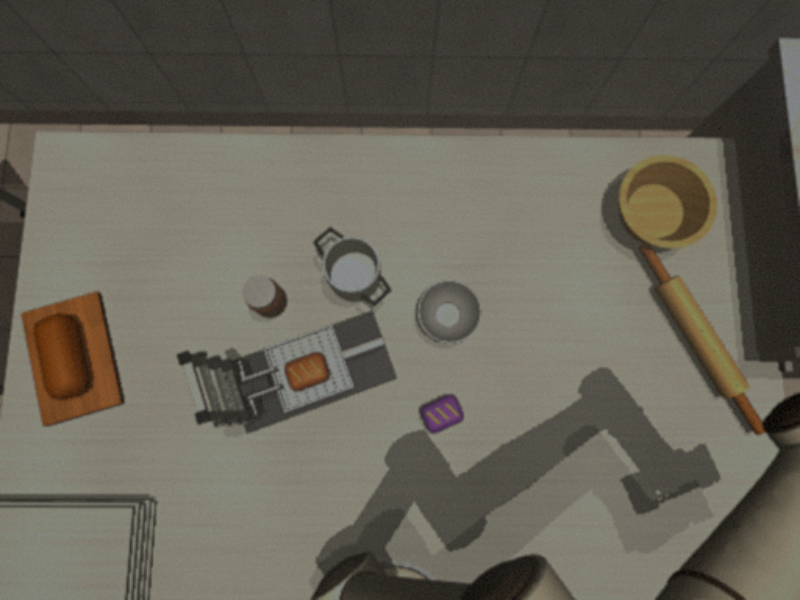

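The scene view shows the stand with the orange-brown loaf at (485,268), its handle at (437,298), the ladder at (548,200), and the pail at (467,370). The bowl is at (360,355) and the purple look-alike loaf at (352,274). In the top view the handle runs from (345,354) to (383,341). The loaf that counts is the brown one on the shelf. Next I'll fit the handle from depth.

```bash
cat >> h.py <<'E'
def cloud(d,k,R=None,o=None):
    f=192/np.tan(np.radians(k['fov_y']/2)); v,u=np.mgrid[:384,:512]
    p=np.stack([(u-k['cx'])/f*d,(v-k['cy'])/f*d,d],-1)
    R=k['attitude'] if R is None else R; o=k['origin'] if o is None else o
    return p@R.T+o
E
python3 - <<'E'
from h import *
for c,(x0,x1,y0,y1) in (('top',(335,390,330,365)),('scene',(410,455,280,315))):
    P=cloud(np.load(c+'.npy'),get_calibration(c))
    s=1.5625; B=P[int(y0/s):int(y1/s),int(x0/s):int(x1/s)].reshape(-1,3)
    m=(B[:,2]>.064)&(B[:,2]<.095); Q=B[m]; print(c,len(Q))
    (vx,vy,x,y)=cv2.fitLine(Q[:,:2].astype(np.float32),cv2.DIST_HUBER,0,.01,.01).ravel()
    t=(Q[:,:2]-[x,y])@[vx,vy]; w=(Q[:,:2]-[x,y])@[-vy,vx]
    print('dir',np.degrees(np.arctan2(vy,vx)),'mean',x,y,np.median(Q[:,2]),'t',np.percentile(t,[0,2,98,100]),'w',np.percentile(w,[0,5,95,100]))
    print('ends',[x,y]+t.min()*np.array([vx,vy]),[x,y]+t.max()*np.array([vx,vy]))
    # ladder top points
    T=P.reshape(-1,3); T=T[(T[:,2]>.3)&(T[:,2]<.36)&(T[:,0]>.3)&(T[:,0]<.6)&(T[:,1]>.1)&(T[:,1]<.5)]
    print('top',len(T),T.mean(0),T.min(0),T.max(0))
    lf=P.reshape(-1,3); 
    b=P.reshape(-1,3); b=b[(b[:,2]>.008)&(b[:,2]<.017)&(b[:,0]>.3)&(b[:,0]<.6)&(b[:,1]>0.05)&(b[:,1]<.45)]
    print('base',len(b),cv2.minAreaRect(b[:,:2].astype(np.float32)))
E
```

```text
top 191
dir -71.45441 mean 0.5138609 0.080213286 0.07588234846830089 t [-0.04015906 -0.03325176  0.0541791   0.05693159] w [-0.0172117  -0.00831288  0.0263648   0.04789826]
ends [0.50108793 0.11828692] [0.53196849 0.02623811]
top 429 [0.43303542 0.29541895 0.33864383] [0.38004394 0.27176589 0.3008743 ] [0.48530147 0.32296828 0.35079624]
base 1462 ((0.5021057724952698, 0.18368588387966156), (0.21838746964931488, 0.3065442740917206), 16.014162063598633)
scene 165
dir -64.43264 mean 0.51948905 0.06348812 0.07640337477418213 t [-0.06051523 -0.05091042  0.03748347  0.03995523] w [-0.02698243 -0.01924447  0.0085786   0.01084614]
ends [0.49337238 0.11807761] [0.5367326  0.02744536]
top 347 [0.43523318 0.29618327 0.33439475] [0.37598717 0.27091827 0.30001487] [0.4842101  0.32301442 0.35237655]
base 1215 ((0.4478694796562195, 0.2421431988477707), (0.29049351811408997, 0.39193543791770935), 1.7193161249160767)
```

arm_command(
  rows=[
    {"fingers":100,"travel":[-2.5,2.5,0],"roll":-4.3},
    {"fingers":100,"travel":[-5,5,0],"roll":-8.6},
    {"fingers":100,"travel":[-7.5,7.5,0],"roll":-12.9},
    {"fingers":100,"travel":[-10,10,0],"roll":-17.2},
    {"fingers":100,"travel":[-12.5,12.5,0],"roll":-21.5},
    {"fingers":100,"travel":[-15,15,0],"roll":-25.8},
    {"fingers":100,"travel":[-17.5,17.5,0],"roll":-30.1},
    {"fingers":100,"travel":[-20,20,0],"roll":-34.4},
    {"fingers":100,"travel":[-22.5,22.5,0],"roll":-38.7},
    {"fingers":100,"travel":[-25,25,0],"roll":-43},
  ],
)

```text
time_s: 2.1
tcp_pos: [0.3703, -0.2561, 0.2339]
ee_rot: [[-0.428, -0.904, 0.001], [-0.904, 0.428, -0.0], [-0.0, -0.001, -1.0]]
wrist_force: [1.2, -0.6, 0.8]
gripper_width: 0.999
```

arm_command(
  rows=[
    {"fingers":100,"travel":[-3.5,0,0],"roll":-4.4},
    {"fingers":100,"travel":[-7,0,0],"roll":-8.8},
    {"fingers":100,"travel":[-10.5,0,0],"roll":-13.2},
    {"fingers":100,"travel":[-14,0,0],"roll":-17.6},
    {"fingers":100,"travel":[-17.5,0.2,0],"roll":-22},
    {"fingers":100,"travel":[-21,0.3,0],"roll":-26.4},
    {"fingers":100,"travel":[-24.5,0.3,0],"roll":-30.8},
    {"fingers":100,"travel":[-28,0.4,0],"roll":-35.2},
    {"fingers":100,"travel":[-31.5,0.4,0],"roll":-39.6},
    {"fingers":100,"travel":[-34.7,0.4,0],"roll":-44},
  ],
)

```text
time_s: 3.1
tcp_pos: [0.5164, 0.059, 0.2338]
ee_rot: [[0.321, -0.947, 0.001], [-0.947, -0.321, 0.0], [0.0, -0.001, -1.0]]
wrist_force: [0.5, -0.2, -0.3]
gripper_width: 1.001
```

Run:
```python
from h import *
s=sense(); print(s['time_s'],s['tcp_pos'],np.round(s['ee_rot'],3),s['joints'],s['wrist_force'])
im,d=capture('wrist'); k=get_calibration('wrist'); print(k)
M=k['mount']; R=s['ee_rot']@M[:3,:3]; o=s['ee_rot']@M[:3,3]+s['tcp_pos']
P=cloud(d,k,R,o); np.save('wP.npy',P); save('w1.png',im)
for l in ('handle','rim','loaf_center','pail'):
    print(l,[(np.round(x['position'],3).tolist(),round(x['p'],2)) for x in search_frame('wrist',l)[:3]])
    for x in cut_out('wrist',l)[:1]:
        m=x['mask']; Q=P[m&(d>0)]; print(m.sum(),np.percentile(Q,[2,50,98],0).round(3).tolist())
        if l=='handle': np.save('wm.npy',m)
```

```text
3.1 [0.51640947 0.05902742 0.23377659] [[ 0.321 -0.947  0.001]
 [-0.947 -0.321  0.   ]
 [ 0.    -0.001 -1.   ]] [ 2.44296161e+01  1.17523678e+01 -1.41768538e+01  6.77429938e-03
 -6.40359113e+01 -5.73787222e+00] [ 0.52924832 -0.15277471 -0.2884208 ]
{'fov_y': 64.50962217831898, 'cx': 255.2636873613743, 'cy': 185.49668380461773, 'mount': array([[ 8.87127941e-04, -9.69619540e-01, -2.44616356e-01,
         6.67518677e-02],
       [ 9.99999396e-01,  7.01612396e-04,  8.45529386e-04,
         9.39764891e-04],
       [-6.48215946e-04, -2.44616958e-01,  9.69619577e-01,
        -1.50768233e-01],
       [ 0.00000000e+00,  0.00000000e+00,  0.00000000e+00,
         1.00000000e+00]])}
handle [([0.508, 0.12, 0.064], 0.74)]
5176 [[0.418, 0.031, 0.06], [0.51, 0.118, 0.064], [0.554, 0.215, 0.078]]
rim [([0.504, 0.122, 0.062], 0.56)]
5293 [[0.418, 0.031, 0.06], [0.51, 0.118, 0.064], [0.554, 0.214, 0.078]]
loaf_center [([0.479, 0.15, 0.101], 0.97), ([0.397, -0.09, 0.042], 0.97)]
4248 [[0.363, -0.127, 0.019], [0.397, -0.089, 0.04], [0.427, -0.051, 0.044]]
pail [([0.697, 0.1, 0.071], 0.61)]
15094 [[0.609, 0.025, 0.003], [0.697, 0.095, 0.071], [0.738, 0.145, 0.11]]
```

View pics/w1.png

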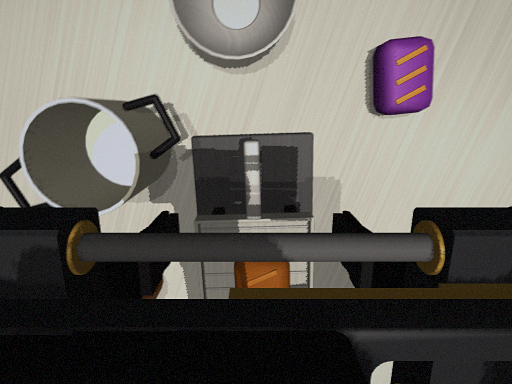

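Wrist view: the handle bar runs from (252,140) to (252,217), almost exactly along the tool's x. The brown loaf is at (262,275), the purple look-alike at (403,75), and the pail with its black side handle is at (165,125).

Run:
```python
from h import *
P=np.load('wP.npy')
B=P[135:214,236:270]; m=(B[...,2]>.068)&(B[...,2]<.09); Q=B[m]
vx,vy,x,y=cv2.fitLine(Q[:,:2].astype(np.float32),cv2.DIST_HUBER,0,.01,.01).ravel()
t=(Q[:,:2]-[x,y])@[vx,vy]; w=(Q[:,:2]-[x,y])@[-vy,vx]
print(len(Q),np.degrees(np.arctan2(vy,vx)),x,y,np.median(Q[:,2]),np.percentile(t,[1,99]),np.percentile(w,[1,50,99]))
for e in np.percentile(t,[1,99]): print([x+e*vx,y+e*vy])
T=np.array([.5164,.0590]); R=np.array([[.321,-.947],[-.947,-.321]])
print('handle mid in tool xy', (np.array([x,y])-T)@R)
H=P[90:165,120:185]; h=H[(H[...,2]>.05)].reshape(-1,3); print('pail handle',h.min(0),h.max(0)); hl=(h[:,:2]-T)@R; print('tool frame min/max',hl.min(0),hl.max(0))
```

```text
1127 -69.42777 0.51736426 0.060707577 0.07733831190816809 [-0.03941639  0.03735058] [-7.74083437e-03 -5.41657016e-05  7.89154049e-03]
[np.float64(0.503513826145951), np.float64(0.09761038365386651)]
[np.float64(0.5304887996422958), np.float64(0.025738845230853805)]
handle mid in tool xy [-0.00130755 -0.00146129]
pail handle [ 0.5368248  -0.00452719  0.05006127] [0.67237816 0.08636488 0.38454722]
tool frame min/max [ 0.00729197 -0.13973951] [0.08073216 0.00104995]
```

arm_command(
  rows=[
    {"fingers":50,"travel":[0,-0.15,2],"roll":-1.9},
    {"fingers":50,"travel":[0.2,-0.15,4.5],"roll":-1.9},
    {"fingers":50,"travel":[0.2,-0.15,7],"roll":-1.9},
    {"fingers":50,"travel":[0.2,-0.15,9.5],"roll":-1.9},
    {"fingers":50,"travel":[0.2,-0.15,12],"roll":-1.9},
    {"fingers":50,"travel":[0.2,-0.15,13.5],"roll":-1.9},
    {"fingers":50,"travel":[0.2,-0.15,15],"roll":-1.9},
    {"fingers":50,"travel":[0.2,-0.15,16],"roll":-1.9},
    {"fingers":50,"travel":[0.2,-0.15,17],"roll":-1.9},
    {"fingers":50,"travel":[0.2,-0.15,17],"roll":-1.9},
  ],
)

```text
time_s: 4.55
tcp_pos: [0.5172, 0.0555, 0.0626]
ee_rot: [[0.347, -0.938, -0.002], [-0.938, -0.347, -0.001], [-0.0, 0.002, -1.0]]
wrist_force: [-0.4, -0.4, 0.8]
gripper_width: 0.499
```

Run:
```python
from h import *
s=sense(); print(s['tcp_pos'],s['wrist_force'],s['gripper_width'])
im,d=capture('scene'); save('s2.png',cv2.resize(im[110:260,200:400],(800,600)))
```

```text
[0.51719794 0.05548515 0.06255765] [-0.36197401 -0.43815491  0.81547574] 0.4987580567457797
```

View pics/s2.png

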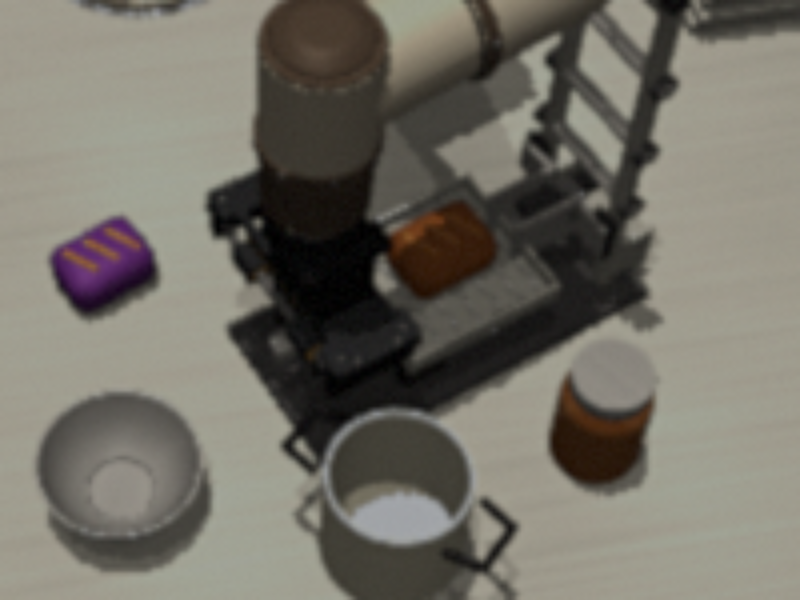

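The gripper straddles the handle in the crop (320,280), and the pail and loaf are untouched. The forearm passes near the ladder top at (600,20), so I'll check that clearance before lifting.

Run:
```python
from h import *
ims=[]
for c in('scene','top'):
    im,d=capture(c); P=cloud(d,get_calibration(c)); ims.append(im[:,:])
    L=P[d>0]; 
    near=L[(np.hypot(L[:,0]-.434,L[:,1]-.296)<.22)&(L[:,2]>.15)&(L[:,2]<.9)]
    # stand coords
    yd=np.array([-.352,.936]); xd=np.array([.936,.352]); q=near[:,:2]-[.434,.296]; a=q@xd; b=q@yd
    arm=(np.abs(b)>.03)|(np.abs(a)>.075)
    A=near[arm]; print(c,len(A))
    for z in np.arange(.15,.7,.05):
        mm=(A[:,2]>=z)&(A[:,2]<z+.05)
        if mm.any():
            D=np.c_[np.abs(a[arm][mm])-.06, np.abs(b[arm][mm])-.02].clip(0); dd=np.hypot(*D.T); i=dd.argmin(); print(round(z,2),mm.sum(),dd.min().round(3),A[mm][i].round(3))
save('s3.png',cv2.resize(np.hstack([ims[0][:300,100:],ims[1][100:,:300]]) if 0 else np.hstack([ims[0][0:284,112:],ims[1][100:384,:400]]),(800,284)))
```

```text
scene 4798
0.2 3 0.197 [0.533 0.102 0.219]
0.3 55 0.023 [0.468 0.263 0.346]
0.35 1415 0.014 [0.465 0.271 0.354]
0.4 920 0.019 [0.432 0.253 0.4  ]
0.45 776 0.048 [0.395 0.21  0.455]
0.5 821 0.063 [0.37  0.195 0.503]
0.55 739 0.089 [0.34  0.179 0.552]
0.6 69 0.122 [0.318 0.154 0.601]
top 6863
0.3 1 0.127 [0.434 0.139 0.348]
0.35 2018 0.01 [0.432 0.263 0.384]
0.4 892 0.018 [0.436 0.256 0.4  ]
0.45 755 0.046 [0.385 0.21  0.455]
0.5 993 0.064 [0.363 0.196 0.501]
0.55 1273 0.09 [0.344 0.176 0.552]
0.6 931 0.124 [0.311 0.157 0.6  ]
```

View pics/s3.png

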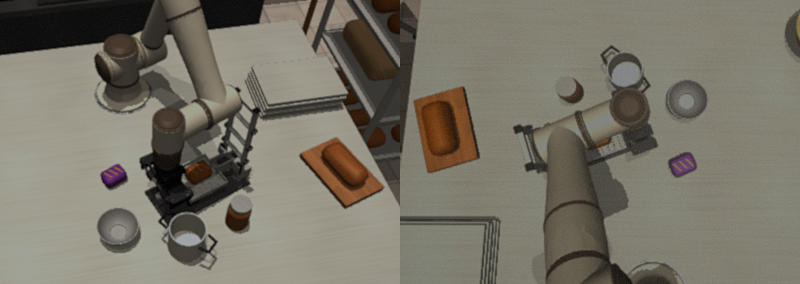

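The forearm's dogleg is above the shelf, about 2 cm clear of the ladder horizontally. Going straight up only takes it higher, so lifting is safe. Gripping now.

arm_command(
  rows=[
    {"fingers":0,"travel":[0,0,0],"roll":0},
    {"fingers":0,"travel":[0,0,0],"roll":0},
    {"fingers":0,"travel":[0,0,0],"roll":0},
    {"fingers":0,"travel":[0,0,0],"roll":0},
    {"fingers":0,"travel":[0,0,0],"roll":0},
    {"fingers":0,"travel":[0,0,0],"roll":0},
    {"fingers":0,"travel":[0,0,0],"roll":0},
    {"fingers":0,"travel":[0,0,0],"roll":0},
  ],
)

```text
time_s: 5.5
tcp_pos: [0.5204, 0.0571, 0.0641]
ee_rot: [[0.349, -0.937, 0.005], [-0.937, -0.349, 0.002], [0.0, -0.006, -1.0]]
wrist_force: [5.4, 1.8, -2.6]
gripper_width: 0.181
```

arm_command(
  rows=[
    {"fingers":0,"travel":[0,0,-0.1],"roll":0},
    {"fingers":0,"travel":[0,0,-0.3],"roll":0},
    {"fingers":0,"travel":[0,0,-0.6],"roll":0},
    {"fingers":0,"travel":[0,0,-0.9],"roll":0},
    {"fingers":0,"travel":[0,0,-1.2],"roll":0},
    {"fingers":0,"travel":[0,0,-1.5],"roll":0},
    {"fingers":0,"travel":[0,0,-1.8],"roll":0},
    {"fingers":0,"travel":[0,0,-2],"roll":0},
    {"fingers":0,"travel":[0,0,-2],"roll":0},
  ],
)

```text
time_s: 6.4
tcp_pos: [0.5204, 0.057, 0.0835]
ee_rot: [[0.349, -0.937, 0.005], [-0.937, -0.349, 0.002], [-0.0, -0.006, -1.0]]
wrist_force: [7.5, 1.6, -7.6]
gripper_width: 0.178
```

arm_command(
  rows=[
    {"fingers":0,"travel":[0,-0.1,-0.2],"roll":0},
    {"fingers":0,"travel":[0,-0.2,-0.6],"roll":0},
    {"fingers":0,"travel":[0,-0.3,-1.0],"roll":0},
    {"fingers":0,"travel":[0,-0.3,-1.4],"roll":0},
    {"fingers":0,"travel":[0,-0.3,-1.8],"roll":0},
    {"fingers":0,"travel":[0,-0.3,-2.2],"roll":0},
    {"fingers":0,"travel":[0,-0.3,-2.6],"roll":0},
    {"fingers":0,"travel":[0,-0.3,-3.0],"roll":0},
    {"fingers":0,"travel":[0,-0.3,-3.4],"roll":0},
    {"fingers":0,"travel":[0,-0.3,-3.8],"roll":0},
  ],
)

```text
time_s: 7.4
tcp_pos: [0.5204, 0.057, 0.1218]
ee_rot: [[0.348, -0.937, -0.001], [-0.937, -0.348, -0.0], [-0.0, 0.001, -1.0]]
wrist_force: [2.3, 0.8, -8.2]
gripper_width: 0.18
```

arm_command(
  rows=[
    {"fingers":0,"travel":[0,0,-0.4],"roll":0},
    {"fingers":0,"travel":[0,0,-0.8],"roll":0},
    {"fingers":0,"travel":[0,0,-1.2],"roll":0},
    {"fingers":0,"travel":[0,0,-1.6],"roll":0},
    {"fingers":0,"travel":[0,0,-2.0],"roll":0},
    {"fingers":0,"travel":[0,0,-2.4],"roll":0},
    {"fingers":0,"travel":[0,0,-2.8],"roll":0},
    {"fingers":0,"travel":[0,0,-3.1],"roll":0},
    {"fingers":0,"travel":[0,0,-3.2],"roll":0},
    {"fingers":0,"travel":[0,0,-3.2],"roll":0},
  ],
)

```text
time_s: 8.4
tcp_pos: [0.5204, 0.057, 0.1536]
ee_rot: [[0.348, -0.937, -0.001], [-0.937, -0.348, -0.0], [-0.0, 0.001, -1.0]]
wrist_force: [0.1, 1.3, -8.3]
gripper_width: 0.181
```

arm_command(
  rows=[
    {"fingers":0,"travel":[0,0,-0.3],"roll":0},
    {"fingers":0,"travel":[0,0,-0.8],"roll":0},
    {"fingers":0,"travel":[0,0,-1.3],"roll":0},
    {"fingers":0,"travel":[0,0,-1.8],"roll":0},
    {"fingers":0,"travel":[0,0,-2.3],"roll":0},
    {"fingers":0,"travel":[0,0,-2.8],"roll":0},
    {"fingers":0,"travel":[0,0,-3.3],"roll":0},
    {"fingers":0,"travel":[0,0,-3.8],"roll":0},
    {"fingers":0,"travel":[0,0,-4.2],"roll":0},
    {"fingers":0,"travel":[0,0,-4.4],"roll":0},
  ],
)

```text
time_s: 9.4
tcp_pos: [0.5204, 0.057, 0.1979]
ee_rot: [[0.348, -0.937, -0.0], [-0.937, -0.348, 0.0], [-0.0, 0.0, -1.0]]
wrist_force: [-1.4, 1.5, -9.7]
gripper_width: 0.177
```

arm_command(
  rows=[
    {"fingers":0,"travel":[0,0,-0.2],"roll":0},
    {"fingers":0,"travel":[0,0,-0.5],"roll":0},
    {"fingers":0,"travel":[0,0,-0.8],"roll":0},
    {"fingers":0,"travel":[0,0,-1.1],"roll":0},
    {"fingers":0,"travel":[0,0,-1.4],"roll":0},
    {"fingers":0,"travel":[0,0,-1.5],"roll":0},
    {"fingers":0,"travel":[0,0,-1.5],"roll":0},
    {"fingers":0,"travel":[0,0,-1.5],"roll":0},
  ],
)

```text
time_s: 10.2
tcp_pos: [0.5204, 0.057, 0.2126]
ee_rot: [[0.348, -0.937, -0.001], [-0.937, -0.348, -0.0], [-0.0, 0.001, -1.0]]
wrist_force: [-4.7, 2.0, -7.7]
gripper_width: 0.178
```

Run:
```python
from h import *
s=sense(); print(s['time_s'],s['tcp_pos'],s['wrist_force'],s['gripper_width'],s['tcp_pos'][2]-.0641)
im,d=capture('scene'); save('s4.png',cv2.resize(im[60:210,240:440],(800,600)))
for l in ('loaf_center','pawl'): print(l,[(np.round(x['position'],3).tolist(),round(x['p'],2)) for x in search_frame('scene',l)[:3]])
```

```text
10.2 [0.52042132 0.05701067 0.21262077] [-4.71035015  2.04272848 -7.70014652] 0.1783193900443003 0.14852077167794508
loaf_center [([0.482, 0.169, 0.246], 0.61), ([0.402, -0.09, 0.038], 0.58)]
pawl []
```

View pics/s4.png

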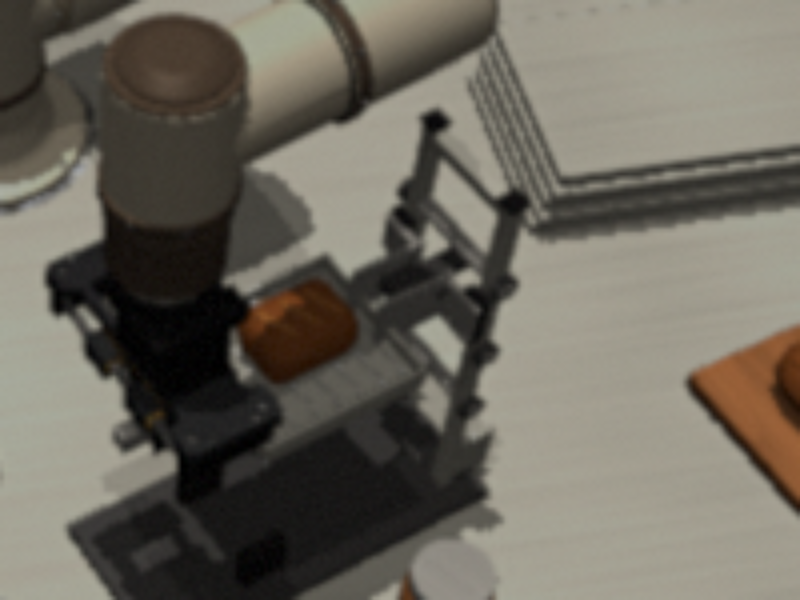

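Shelf at about 0.148; the loaf network also reads a 147 mm rise. The crop shows the loaf at (300,330) centred on the tray and the pawl bracket between rungs 2 and 3. I'll go 2 mm higher for margin and then start lowering.

arm_command(
  rows=[
    {"fingers":0,"travel":[0,0,-0.1],"roll":0},
    {"fingers":0,"travel":[0,0,-0.2],"roll":0},
    {"fingers":0,"travel":[0,0,-0.2],"roll":0},
    {"fingers":0,"travel":[0,0,-0.1],"roll":0},
    {"fingers":0,"travel":[0,0,0.1],"roll":0},
    {"fingers":0,"travel":[0,0,0.4],"roll":0},
    {"fingers":0,"travel":[0,0,0.7],"roll":0},
    {"fingers":0,"travel":[0,0,1.0],"roll":0},
    {"fingers":0,"travel":[0,0,1.3],"roll":0},
    {"fingers":0,"travel":[0,0,1.5],"roll":0},
  ],
)

```text
time_s: 11.35
tcp_pos: [0.5205, 0.057, 0.1975]
ee_rot: [[0.348, -0.937, -0.001], [-0.937, -0.348, -0.0], [-0.0, 0.001, -1.0]]
wrist_force: [-5.0, 2.3, -7.3]
gripper_width: 0.184
```

arm_command(
  rows=[
    {"fingers":0,"travel":[0,0,0.1],"roll":0},
    {"fingers":0,"travel":[0,0,0.2],"roll":0},
    {"fingers":0,"travel":[0,0,0.3],"roll":0},
    {"fingers":0,"travel":[0,0,0.4],"roll":0},
    {"fingers":0,"travel":[0,0,0.5],"roll":0},
    {"fingers":0,"travel":[0,0,0.6],"roll":0},
    {"fingers":0,"travel":[0,0,0.7],"roll":0},
  ],
)

```text
time_s: 12.05
tcp_pos: [0.5204, 0.057, 0.1906]
ee_rot: [[0.348, -0.937, -0.001], [-0.937, -0.348, -0.0], [-0.0, 0.001, -1.0]]
wrist_force: [-4.8, 3.4, -6.6]
gripper_width: 0.179
```

arm_command(
  rows=[
    {"fingers":0,"travel":[0,0.1,0.1],"roll":0},
    {"fingers":0,"travel":[0,0.2,0.2],"roll":0},
    {"fingers":0,"travel":[0,0.2,0.3],"roll":0},
    {"fingers":0,"travel":[0,0.2,0.4],"roll":0},
    {"fingers":0,"travel":[0,0.2,0.4],"roll":0},
  ],
)

```text
time_s: 12.55
tcp_pos: [0.5204, 0.057, 0.187]
ee_rot: [[0.349, -0.937, 0.004], [-0.937, -0.349, 0.001], [0.0, -0.004, -1.0]]
wrist_force: [2.4, 4.2, -6.8]
gripper_width: 0.184
```

arm_command(
  rows=[
    {"fingers":0,"travel":[0,0,0.1],"roll":0},
    {"fingers":0,"travel":[0,0,0.2],"roll":0},
    {"fingers":0,"travel":[0,0,0.3],"roll":0},
    {"fingers":0,"travel":[0,0,0.3],"roll":0},
  ],
)

```text
time_s: 12.95
tcp_pos: [0.5204, 0.057, 0.184]
ee_rot: [[0.349, -0.937, 0.004], [-0.937, -0.349, 0.001], [0.0, -0.004, -1.0]]
wrist_force: [3.2, 4.5, -8.2]
gripper_width: 0.176
```

arm_command(
  rows=[
    {"fingers":0,"travel":[0,0,0.1],"roll":0},
    {"fingers":0,"travel":[0,0,0.2],"roll":0},
    {"fingers":0,"travel":[0,0,0.2],"roll":0},
  ],
)

```text
time_s: 13.25
tcp_pos: [0.5204, 0.057, 0.182]
ee_rot: [[0.349, -0.937, 0.004], [-0.937, -0.349, 0.001], [0.0, -0.004, -1.0]]
wrist_force: [2.6, 4.8, -8.5]
gripper_width: 0.18
```

arm_command(
  rows=[
    {"fingers":0,"travel":[0,0,0.1],"roll":0},
    {"fingers":0,"travel":[0,0,0.2],"roll":0},
    {"fingers":0,"travel":[0,0,0.2],"roll":0},
  ],
)

```text
time_s: 13.55
tcp_pos: [0.5204, 0.057, 0.18]
ee_rot: [[0.349, -0.937, 0.004], [-0.937, -0.349, 0.001], [0.0, -0.004, -1.0]]
wrist_force: [2.3, 5.1, -8.2]
gripper_width: 0.184
```

arm_command(
  rows=[
    {"fingers":0,"travel":[0,0,0.1],"roll":0},
    {"fingers":0,"travel":[0,0,0.2],"roll":0},
    {"fingers":0,"travel":[0,0,0.2],"roll":0},
  ],
)

```text
time_s: 13.85
tcp_pos: [0.5204, 0.057, 0.178]
ee_rot: [[0.349, -0.937, 0.004], [-0.937, -0.349, 0.001], [0.0, -0.004, -1.0]]
wrist_force: [3.4, 5.6, -8.3]
gripper_width: 0.178
```

arm_command(
  rows=[
    {"fingers":0,"travel":[0,0,0.1],"roll":0},
    {"fingers":0,"travel":[0,0,0.2],"roll":0},
    {"fingers":0,"travel":[0,0,0.2],"roll":0},
  ],
)

```text
time_s: 14.15
tcp_pos: [0.5204, 0.057, 0.176]
ee_rot: [[0.349, -0.937, 0.004], [-0.937, -0.349, 0.001], [0.0, -0.004, -1.0]]
wrist_force: [2.5, 5.3, -8.0]
gripper_width: 0.18
```

arm_command(
  rows=[
    {"fingers":0,"travel":[0,0,0.1],"roll":0},
    {"fingers":0,"travel":[0,0,0.2],"roll":0},
    {"fingers":0,"travel":[0,0,0.2],"roll":0},
  ],
)

```text
time_s: 14.45
tcp_pos: [0.5204, 0.057, 0.1744]
ee_rot: [[0.349, -0.937, 0.004], [-0.937, -0.349, 0.001], [0.0, -0.004, -1.0]]
wrist_force: [1.8, 5.0, -5.9]
gripper_width: 0.184
```

Contact felt at TCP z = 0.1744, shelf about 0.110: the load fell from 8.2 to 5.9 N. Loading it in 1 mm steps from here.

arm_command(
  rows=[
    {"fingers":0,"travel":[0,0,0.05],"roll":0},
    {"fingers":0,"travel":[0,0,0.1],"roll":0},
    {"fingers":0,"travel":[0,0,0.1],"roll":0},
  ],
)

```text
time_s: 14.75
tcp_pos: [0.5204, 0.0569, 0.1742]
ee_rot: [[0.349, -0.937, 0.004], [-0.937, -0.349, 0.001], [0.001, -0.004, -1.0]]
wrist_force: [-0.0, 5.4, -2.1]
gripper_width: 0.183
```

arm_command(
  rows=[
    {"fingers":0,"travel":[0,0,0.1],"roll":0},
    {"fingers":0,"travel":[0,0,0.2],"roll":0},
    {"fingers":0,"travel":[0,0,0.25],"roll":0},
    {"fingers":0,"travel":[0,0,0.3],"roll":0},
    {"fingers":0,"travel":[0,0,0.3],"roll":0},
  ],
)

```text
time_s: 15.25
tcp_pos: [0.5205, 0.0569, 0.1738]
ee_rot: [[0.35, -0.937, 0.005], [-0.937, -0.35, 0.001], [0.001, -0.005, -1.0]]
wrist_force: [-5.3, 5.7, 10.7]
gripper_width: 0.181
```

arm_command(
  rows=[
    {"fingers":0,"travel":[0,0,0.05],"roll":0},
    {"fingers":0,"travel":[0,0,0.1],"roll":0},
    {"fingers":0,"travel":[0,0,0.1],"roll":0},
    {"fingers":0,"travel":[0,0,0.1],"roll":0},
    {"fingers":0,"travel":[0,0,0.1],"roll":0},
    {"fingers":0,"travel":[0,0,0.1],"roll":0},
    {"fingers":0,"travel":[0,0,0.1],"roll":0},
    {"fingers":0,"travel":[0,0,0.1],"roll":0},
  ],
)

```text
time_s: 16.05
tcp_pos: [0.5205, 0.0569, 0.1736]
ee_rot: [[0.35, -0.937, 0.006], [-0.937, -0.35, 0.001], [0.001, -0.006, -1.0]]
wrist_force: [-7.8, 6.5, 14.6]
gripper_width: 0.181
```

The press held at 14.6 N for over half a second. Now unloading to about 0 N.

arm_command(
  rows=[
    {"fingers":0,"travel":[0,0,-0.1],"roll":0},
    {"fingers":0,"travel":[0,0,-0.2],"roll":0},
    {"fingers":0,"travel":[0,0,-0.3],"roll":0},
    {"fingers":0,"travel":[0,0,-0.4],"roll":0},
    {"fingers":0,"travel":[0,0,-0.4],"roll":0},
  ],
)

```text
time_s: 16.55
tcp_pos: [0.5204, 0.057, 0.1742]
ee_rot: [[0.349, -0.937, 0.004], [-0.937, -0.349, 0.001], [0.001, -0.004, -1.0]]
wrist_force: [-0.1, 6.0, 0.1]
gripper_width: 0.179
```

arm_command(
  rows=[
    {"fingers":18.5,"travel":[0,0,0],"roll":0},
    {"fingers":20,"travel":[0,0,0],"roll":0},
    {"fingers":23,"travel":[0,0,0],"roll":0},
    {"fingers":28,"travel":[0,0,0],"roll":0},
    {"fingers":35,"travel":[0,0,0],"roll":0},
    {"fingers":42,"travel":[0,0,0],"roll":0},
    {"fingers":50,"travel":[0,0,0],"roll":0},
    {"fingers":50,"travel":[0,0,0],"roll":0},
    {"fingers":50,"travel":[0,0,0],"roll":0},
  ],
)

```text
time_s: 17.45
tcp_pos: [0.5188, 0.0563, 0.1725]
ee_rot: [[0.348, -0.937, -0.0], [-0.937, -0.348, -0.0], [0.0, 0.0, -1.0]]
wrist_force: [-1.5, -0.0, -0.5]
gripper_width: 0.491
```

arm_command(
  rows=[
    {"fingers":50,"travel":[0,0,-0.5],"roll":0},
    {"fingers":50,"travel":[0,0,-1.5],"roll":0},
    {"fingers":50,"travel":[0,0,-2.5],"roll":0},
    {"fingers":50,"travel":[0,0,-3.5],"roll":0},
    {"fingers":50,"travel":[0,0,-4.5],"roll":0},
    {"fingers":50,"travel":[0,0,-5.5],"roll":0},
    {"fingers":50,"travel":[0,0,-7],"roll":0},
    {"fingers":50,"travel":[0,0,-8],"roll":0},
    {"fingers":50,"travel":[0,0,-8.5],"roll":0},
    {"fingers":50,"travel":[0,0,-8.5],"roll":0},
  ],
)

```text
time_s: 18.45
tcp_pos: [0.5191, 0.0565, 0.2583]
ee_rot: [[0.348, -0.937, 0.001], [-0.937, -0.348, 0.001], [-0.0, -0.001, -1.0]]
wrist_force: [-0.3, -1.0, -0.7]
gripper_width: 0.498
```

Run:
```python
from h import *
s=sense(); print(s['time_s'],s['tcp_pos'],s['wrist_force'],np.abs(s['joint_velocities']).max())
im,d=capture('scene'); save('s5.png',cv2.resize(im[60:270,190:470],(800,600)))
for l in ('loaf_center','handle','rim','pail','jar','bowl'): print(l,[(np.round(x['position'],3).tolist(),round(x['p'],2)) for x in search_frame('scene',l)[:2]])
```

```text
18.45 [0.51911318 0.05648216 0.25831521] [-0.32101952 -0.96036609 -0.66187332] 1.5422395980300618
loaf_center [([0.485, 0.182, 0.21], 0.73), ([0.401, -0.091, 0.04], 0.66)]
handle [([0.488, 0.221, 0.183], 0.65), ([0.662, 0.095, 0.066], 0.51)]
rim [([0.481, 0.207, 0.017], 0.64), ([0.486, 0.216, 0.184], 0.57)]
pail [([0.659, 0.097, 0.064], 0.94)]
jar [([0.644, 0.255, 0.086], 0.95), ([0.487, 0.218, 0.185], 0.64)]
bowl [([0.579, -0.104, 0.026], 0.75)]
```

View pics/s5.png

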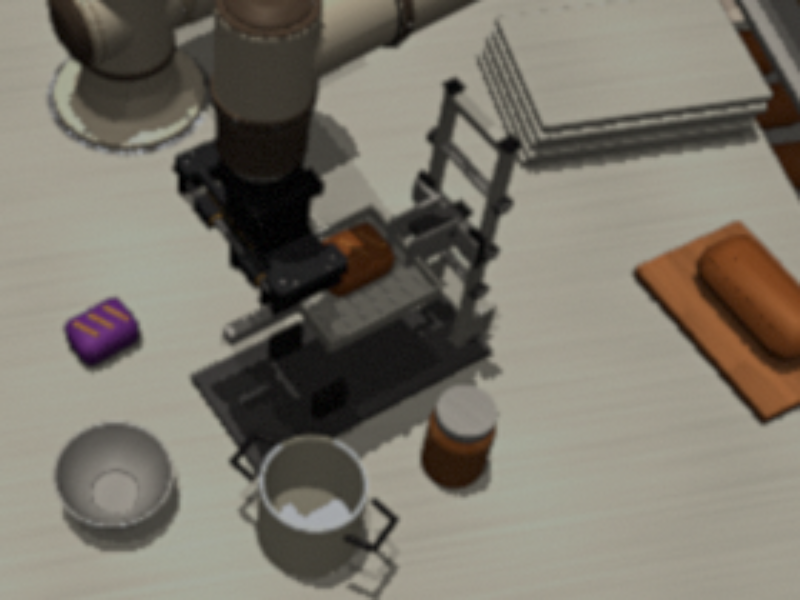

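The shelf stays up after release: the loaf is at z = 0.210, 111 mm above its start, matching the 110 mm seat felt. It sits on the tray at (365,258). Pail, jar and bowl are within 3 mm of where they were, and the gripper is clear of the handle. Handing in.

```bash
python3 -c "
from station import *
print(finish_job())"
```

```text
the job is handed in; nothing more can be done
None
```

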